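# Stop the vial shaker and raise its hold-down bar

### The job

Press the stop button on the grey control box all the way down, then push the shaker's counterweighted hold-down bar up from under its handle, past its balance point, so that it stays raised on its own. Use only the fingertips or the outside of the fingers: do not grip the handle or push it hard, and leave the vials and everything else on the bench where they are.

Things in the scene. Friction and masses are not known exactly. Their poses are not given: they have to be found in the camera images.
- shaker: White low vial shaker, fixed to the bench: deck 210 x 180 mm, 45 mm high; the aluminium block on it (72 x 76 mm, top at 75 mm) holds four vials; two cheeks at its left end carry the hinge of the hold-down bar. Origin: centre of the underside; +x runs from the handle end to the hinge end, to the robot's left (world +y, give or take 0.35 rad), z up.
- hinge (a point): Point on the hinge axis of the hold-down bar, midway between the cheeks, 135 mm above the bench, at shaker x = +85 mm, y = 0. The axis runs along the shaker's y.
- handle (a point): Centre of the handle: a round steel cross rod, 12 mm thick, 105 mm free between two side rails, parallel to the hinge axis, at the bar's free end, on the robot's right. Bar down: 135 mm above the bench, 180 mm from the hinge towards shaker -x. Free below (deck 84 mm down, vials 60 mm behind it). Behind it the frame is open for 55 mm up to the rubber hold-down pad.
- bar (a joint): Hinge of the hold-down bar, rad: 0 = down, level over the vial caps; grows as the handle goes up and over to the robot's left; stop at 1.5 (bar upright). Counterweighted by a steel drum at the hinge: below about 0.89 rad it falls back, beyond that it goes on to the stop by itself and stays. About 2 N at the handle raises it; damped, no latch.
- pod: Grey control box, fixed to the bench, 90 x 75 mm, 38 mm high, with the one stop button on top. It stands on either side of the shaker. Origin at the centre of the underside.
- stop_top (a point): Centre of the stop button's top face (round, 30 mm wide, pressed straight down), when it is up.
- stop (a joint): Travel of the stop button, m: 0 = up, 0.006 = fully down; a spring needing about 4 N, springs back.
- vial0: Glass vial with white cap, 24 mm wide, 62 mm tall, loose in the shaker's block under the bar; origin at the centre of its underside, 57 mm above the bench. To be left alone.
- vial1: Glass vial with white cap, 24 mm wide, 62 mm tall, loose in the shaker's block under the bar; origin at the centre of its underside, 57 mm above the bench. To be left alone.
- vial2: Glass vial with white cap, 24 mm wide, 62 mm tall, loose in the shaker's block under the bar; origin at the centre of its underside, 57 mm above the bench. To be left alone.
- vial3: Glass vial with white cap, 24 mm wide, 62 mm tall, loose in the shaker's block under the bar; origin at the centre of its underside, 57 mm above the bench. To be left alone.
- flask: Conical glass flask, 92 mm wide foot, 144 mm tall; origin centre of underside. To be left alone.
- beaker: Open glass cup, 72 mm wide, 90 mm tall; origin centre of underside. To be left alone.
- mortar: White ceramic bowl, 84 mm wide, 50 mm tall; origin centre of underside. To be left alone.
- reagent: Amber bottle, 56 mm wide, 110 mm tall; origin centre of underside. To be left alone.
- dish: Low glass dish, 90 mm wide, 14 mm tall; origin centre of underside. To be left alone.
- forceps: Steel forceps, 120 mm long, 16 mm wide, lying on the bench; origin centre of underside. To be left alone.

How it is judged (in metres and radians):
On the way, in this order (a step that is already met when the one before it is completed fails the run):
1. the stop button is pressed down while the bar is still down (value of joint stop above 0.0045 m and value of joint bar below 0.1 rad), for 0.05 s.
2. the bar is pushed past its balance point and stands raised (value of joint bar above 1.4 rad), for 0.2 s.
At the end, for the whole second after the job is handed in: The bar stands raised by itself at its stop (over 1.4 rad) and at rest, the button has sprung back (under 2 mm), and all four vials stand upright (within 0.2 rad) in their holes (value of joint bar above 1.4 rad and velocity of joint bar between -0.1 and 0.1 rad/s and value of joint stop below 0.002 m and angle between each of vial0, vial1, vial2, vial3's own z axis and vertical below 0.2 rad and z of each of vial0, vial1, vial2, vial3 in the frame of shaker below 0.065 m); the robot touches nothing.
It fails at once if a vial is lifted, tipped or shifted (distance of any of vial0, vial1, vial2, vial3 from where it was at the start of the episode above 0.012 m).
It fails at once if something else on the bench is moved by more than 20 mm or tipped (distance of any of flask, beaker, mortar, reagent, dish, forceps from where it was at the start of the episode above 0.02 m or angle between any of flask, beaker, mortar, reagent's own z axis and vertical above 0.35 rad).
It fails at once if the bar is gripped or pushed with more than 25 N (contact force between the fingers and bar above 25 N).
It also fails if it takes over 58 s, if anything falls off the work surface, if the arm or the gripper's body presses on something with over 40 N, if the wrist force passes 120 N, or if a joint passes its speed limit or range.

### The arm

A 7-joint arm with a two-finger parallel gripper is mounted at the origin on the work surface. World frame = base frame: x ahead of the robot, y to its left, z up, the work surface at z = 0. Lengths are in mm, angles in rad, forces in N, time in s.
With the tool pointing down it reaches from about 400 to 900 mm from the base axis. Payload 5.5 kg.
Tool frame: the origin (TCP) lies midway between the tips of the shut fingers; the grasp point (between the pads) lies 19 mm behind it; z points along the fingers, y is the line along which they close (so a half turn about z gives the same grasp; the last joint's range is limited). The gripper opens to 85 mm and grips with 20 to 120 N. Pads are 22 mm wide; open, the fingers measure 114 mm over their backs; the gripper's body (76 mm by 85 mm) begins 54 mm behind the grasp point. The pads swing forward as they close: fully open they stand 13 mm farther back than shut.
Start: joints at [-1.053, 0.501, -0.427, 1.55, 0.221, 1.138, -0.21], TCP at [163.795, 629.024, 231.31] pointing down, gripper open.
Joint ranges: [-2.88, 2.88], [-0.31, 2.03], [-1.54, 1.56], [0.2, 2.42], [-1.41, 4.55], [0.19, 2.02], [-2.57, 2.57]. Speed limits (rad/s): [2.57, 2.57, 3.14, 3.14, 3.14, 3.14, 3.14].

### API

Orientations are given as a rotation vector (axis times angle).
In Python, from station import arm, read_camera, get_calibration gives the robot as it stands.
- The arm moves only by the tool step_arm, never from a script. Its argument "steps" is text: rows parted by semicolons, each of 7 numbers parted by spaces: the turn, a rotation vector about the world's x, y, z scaled (see below), then the shift along the world's x, y, z scaled (see below), then the gripper command: -1 is shut, 1 is fully open, values between are in proportion. In form: rx ry rz dx dy dz jaw; .... A call has 1 to 20 rows; each row is the pose to reach, as a shift and turn from the pose commanded when the call began; what a row does not reach only later rows make up. The controller multiplies each number of a shift by 0.4 m and each number of a turn by pi/2 rad. A row lasts 1/8 s, in which the tool goes at most 62.5 mm and 10.7 degrees, less where a joint would pass 70% of its speed; a pose out of reach is approached as far as the arm can. A call with a number of a shift or a turn outside -1 to 1 is refused whole. A call with a gripper value outside its range is refused whole. The fingers move at their own pace and stop on an object; "force" is the grip in N (left out, the last holds). Time passes only in rows, so rows that repeat a pose let the fingers close. It gives the time, the measured TCP pose, the force, the opening and the grip force at its end, in the units of the state.
- arm.observe(): the state, without advancing time (a new reading comes with each control period).
- read_camera(name): name is "side" or "top"; returns the picture (400x640x3 uint8, red, green, blue); there is no depth.
- get_calibration(name): a dict with "K" (3x3 intrinsics, pixels), "D" ([k1, k2, p1, p2, k3] as OpenCV has them; the pictures are not rectified), "origin" and "attitude" of the camera in the world. Camera axes: x right, y down, z forward; pixel columns grow to the right and rows downward; lengths in mm; the calibration is good to about 2 mm. A picture is of the moment at which its call begins. get_calibration takes no time and is no camera call.
- arm.finish_job(): hands the job in; it is judged then, once.
The state is a dict: "time_s": time; "joint_pos": joint angles; "dq": joint speeds; "effort": joint torques, N m; "tcp_pos": TCP position; "ee_rot": TCP orientation; "wrist_force": force on the tool from outside, world axes, zero at the start; "moment": the same for the moment, N m; "finger_gap": finger opening in mm; "gripper_force": force on a finger pad.
Only numpy, scipy, OpenCV 4.12 (cv2) and the standard library are available. Lean on these libraries where they do the work, as an engineer would, in place of code of your own. Each camera call takes 0.05 s, during which the arm holds its last target. There are 200 camera calls.

## Working session

There is one attempt and no reset: what is moved stays moved. The work goes in short steps, Python scripts to look and compute and a tool call to move; the robot and the scene stay as the last step left them, time stands still between calls to the robot, and variables do not carry over. Pictures are saved under pics/ and viewed, at most 10 in all, crops included, and the job is handed in when it is done.

Besides the shell and the picture viewer there is one more tool, called after ">>>" by a JSON object that holds its "method" and its "body", one argument or row to a line. step_arm: Moves the arm, as the interface text tells. Shifts and turns lie within -1 to 1; 1 stands for 0.4 m of shift or pi/2 rad of turn. Its arguments: {"type":"object","properties":{"steps":{"type":"string"},"force":{"type":"number"}},"required":["steps"]}

```bash
mkdir -p pics; python3 - <<'E'
from station import arm, read_camera, get_calibration
import cv2
for n in ("side","top"):
    cv2.imwrite(f"pics/{n}0.png",read_camera(n)[:,:,::-1])
    c=get_calibration(n);print(n,c)
print(arm.observe())
E
```

```text
side {'K': array([[399.95862953,   0.        , 314.87528   ],
       [  0.        , 399.95862953, 199.47726122],
       [  0.        ,   0.        ,   1.        ]]), 'D': array([-0.00996513,  0.        ,  0.        ,  0.        ,  0.        ]), 'origin': array([ -50.47927158, -561.34583924,  796.52468699]), 'attitude': array([-2.08521586,  0.93917931, -0.42753207])}
top {'K': array([[408.67894212,   0.        , 318.54823389],
       [  0.        , 408.67894212, 194.78279811],
       [  0.        ,   0.        ,   1.        ]]), 'D': array([0.00188234, 0.        , 0.        , 0.        , 0.        ]), 'origin': array([ 404.97972742,  -15.54757829, 1223.47857276]), 'attitude': array([-2.12299867,  2.14386245, -0.11547944])}
{'time_s': 0.1, 'joint_pos': array([-1.05279726,  0.50176332, -0.42681678,  1.55131407,  0.22077196,
        1.138322  , -0.21031839]), 'dq': array([-0.00096484, -0.00370178,  0.00186433, -0.00173039, -0.00055857,
       -0.00097064,  0.00039957]), 'effort': array([-9.78202326e-03, -5.70813024e+01, -5.83832815e+00, -2.81748784e+01,
        1.04084666e-02,  5.55632912e-03, -6.49719809e-06]), 'tcp_pos': array([163.70273558, 628.40937147, 230.3711622 ]), 'ee_rot': array([-3.99084301e-01, -3.11582333e+00,  2.71873404e-03]), 'wrist_force': array([ 0.38100508,  0.69002932, -0.47148244]), 'moment': array([ 0.00150438, -0.02779668, -0.00244251]), 'gripper_force': 0.0, 'finger_gap': 85.2704844280137}
```

View pics/side0.png

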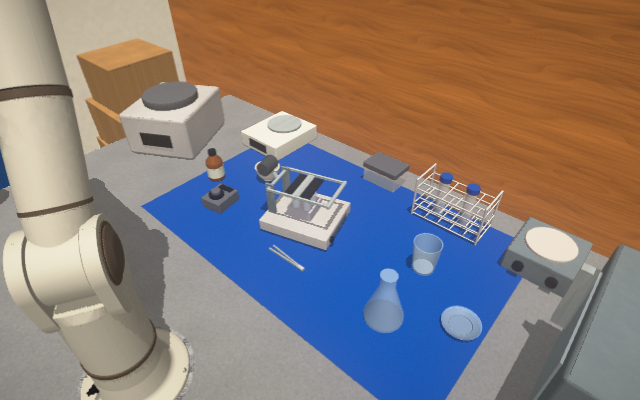

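View pics/top0.png

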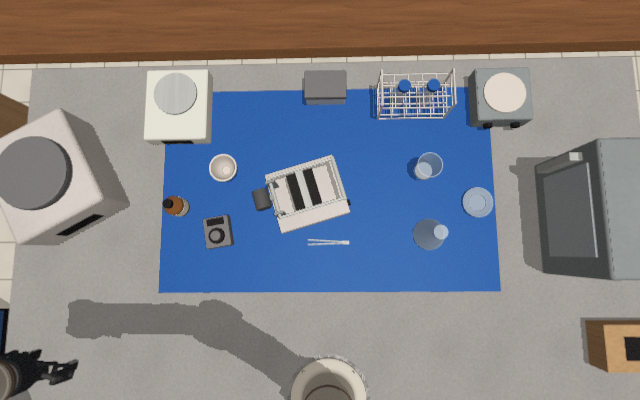

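The top picture shows the shaker at about (307,193), with its handle end to the right, the drum at (262,199) and the pod at (217,232). Next I'll enlarge both views.

```bash
python3 - <<'E'
import cv2
t=cv2.imread("pics/top0.png")[140:260,195:355]; s=cv2.imread("pics/side0.png")[140:260,195:355]
cv2.imwrite("pics/t1.png",cv2.resize(t,None,fx=5,fy=5,interpolation=cv2.INTER_CUBIC))
cv2.imwrite("pics/s1.png",cv2.resize(s,None,fx=5,fy=5,interpolation=cv2.INTER_CUBIC))
E
```

```text
(no output)
```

View pics/t1.png

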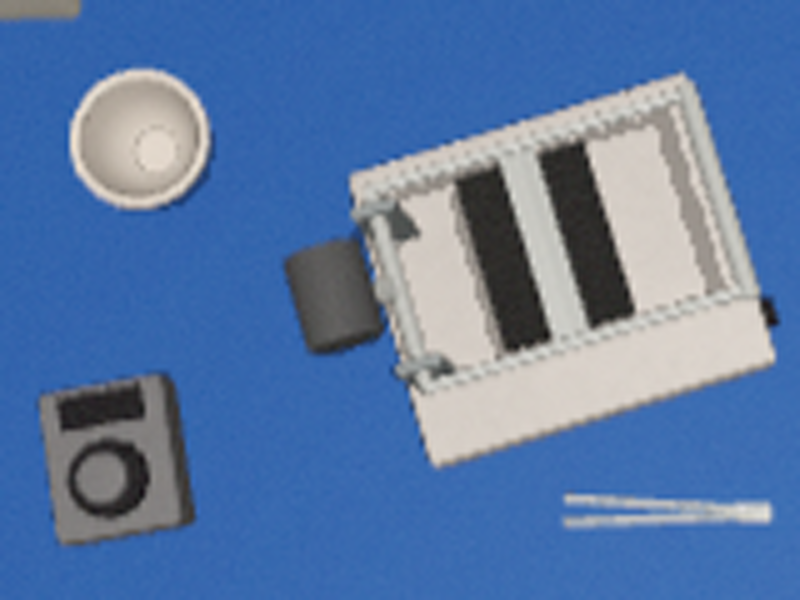

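View pics/s1.png

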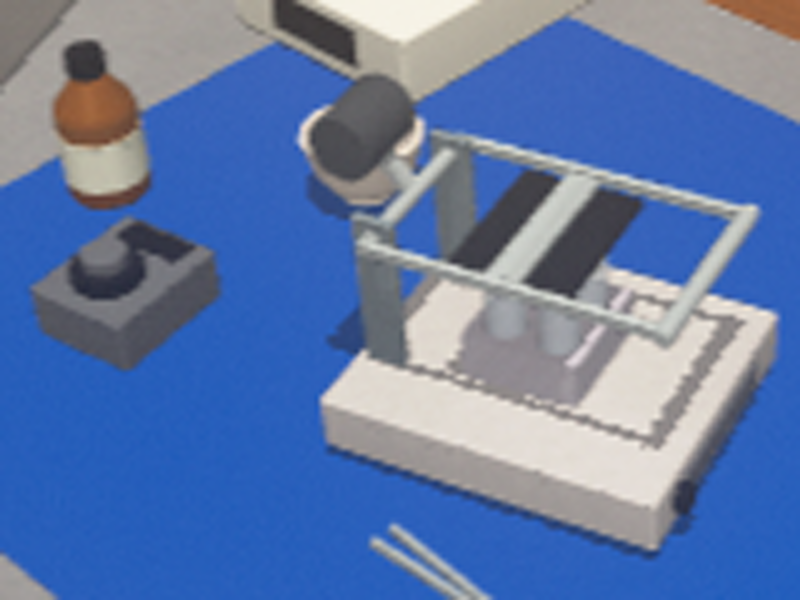

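The crops (5x, offset 195,140) give these pixels:

| Point | Top crop | Side crop |
|---|---|---|
| Button top | (97,480) | (103,253) |
| Handle, far end | (690,88) | (750,212) |
| Handle, near end | (747,292) | (665,333) |
| Hinge rod, far end | (378,213) | (445,145) |
| Hinge rod, near end | (420,375) | (368,232) |

```bash
cat > h.py <<'E'
from station import get_calibration
import cv2, numpy as np
from scipy.spatial.transform import Rotation as R
def P(n):
    c=get_calibration(n);Rw=R.from_rotvec(c["attitude"]).as_matrix().T
    return c["K"],c["D"],np.c_[Rw,-Rw@c["origin"]],c["origin"]
def proj(n,p):
    K,D,T,_=P(n);return cv2.projectPoints(np.array(p,float).reshape(-1,1,3),T[:,:3],T[:,3],K,D)[0].reshape(-1,2)
def und(n,uv):
    K,D,T,_=P(n);return cv2.undistortPoints(np.array([[uv]],float),K,D).reshape(2)
def tri(a,b):
    X=cv2.triangulatePoints(P("top")[2],P("side")[2],und("top",a),und("side",b)).ravel();return X[:3]/X[3]
def atz(n,uv,z):
    T=P(n)[2];d=T[:,:3].T@np.r_[und(n,uv),1];o=P(n)[3];return o+d*(z-o[2])/d[2]
def c(p): return np.array(p)/5+[195-.4,140-.4]
E
python3 - <<'E'
from h import *
np.set_printoptions(precision=1,suppress=True)
for k,a,b,z in [("btn",(97,480),(103,253),50),("hfar",(690,88),(750,212),135),("hnear",(747,292),(665,333),135),("gfar",(378,213),(445,145),135),("gnear",(420,375),(368,232),135)]:
    print(k,tri(c(a),c(b)),atz("top",c(a),z),atz("side",c(b),z))
# pod top corners at z=38 and shaker deck corners z=45
print([atz("top",c(p),38)[:2] for p in [(40,395),(165,375),(60,543),(183,525)]])
print([atz("top",c(p),45)[:2] for p in [(350,175),(685,75),(775,360),(437,465)]])
for n,p in (("mortar",(140,140)),("forc",(770,512))): print(n,atz("top",c(p),30))
print(atz("top",(176,206),60))
E
```

```text
btn [456.8 322.4  54.7] [455.9 324.6  50. ] [461. 327.  50.]
hfar [661.1 -19.3 136.3] [662.  -19.8 135. ] [661.8 -17.8 135. ]
hnear [550.3 -49.7 135.4] [549.6 -49.  135. ] [551.5 -50.  135. ]
gfar [592.9 150.4 140.9] [595.2 150.2 135. ] [597.4 157.8 135. ]
gnear [506.7 126.  139. ] [506.8 126.8 135. ] [510.4 129.9 135. ]
[array([506.4, 363.2]), array([517.4, 289.6]), array([420.2, 348.7]), array([430., 277.])]
[array([633.9, 180.7]), array([691.2, -17.3]), array([521.7, -67.3]), array([463. , 128.4])]
mortar [659.9 310.2  30. ]
forc [434.8 -63.5  30. ]
[541.9 435.2  60. ]
```

>>> {"method": "step_arm", "body": {
  "steps": "0 0 0 0.1 -0.1 0 -1;0 0 0 0.2 -0.21 0 -1;0 0 0 0.3 -0.31 0 -1;0 0 0 0.4 -0.42 0 -1;0 0 0 0.5 -0.52 0 -1;0 0 0 0.6 -0.63 0 -1;0 0 0 0.733 -0.766 0 -1;0 0 0 0.733 -0.766 0 -1;0 0 0 0.733 -0.766 -0.12 -1;0 0 0 0.733 -0.766 -0.24 -1;0 0 0 0.733 -0.766 -0.36 -1;0 0 0 0.733 -0.766 -0.41 -1;0 0 0 0.733 -0.766 -0.41 -1;0 0 0 0.733 -0.766 -0.41 -1",
  "force": 20
}}

```text
time_s: 1.85
tcp_pos: [457.2, 323.6, 68.2]
ee_rot: [0.398, 3.116, 0.002]
wrist_force: [-0.1, -0.6, 0.4]
finger_gap: -0.1
gripper_force: 0.0
```

```bash
python3 - <<'E'
from station import read_camera
import cv2
s=read_camera("side")[150:230,170:270,::-1]
t=read_camera("top")[190:270,170:270,::-1]
import numpy as np
cv2.imwrite("pics/n2.png",cv2.resize(np.hstack([s,t]),None,fx=4,fy=4,interpolation=cv2.INTER_CUBIC))
E
```

```text
(no output)
```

View pics/n2.png

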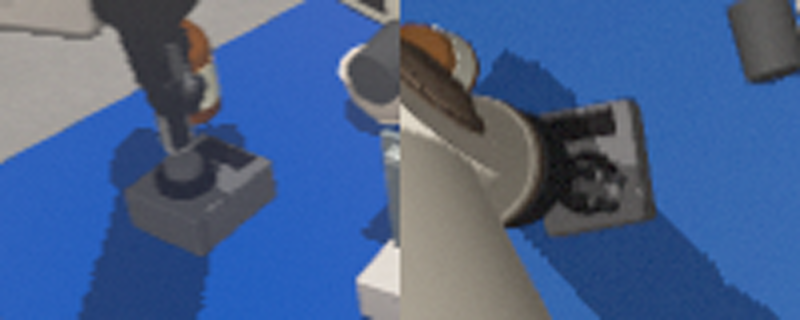

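The fingertips (side view, about (180,148)) are directly above the button (about (183,165)), so I'll press now.

>>> {"method": "step_arm", "body": {
  "steps": "0 0 0 0 0 -0.01 -1;0 0 0 0 0 -0.02 -1;0 0 0 0 0 -0.03 -1;0 0 0 0 0 -0.035 -1;0 0 0 0 0 -0.04 -1;0 0 0 0 0 -0.04 -1"
}}

```text
time_s: 2.7
tcp_pos: [457.6, 323.0, 53.8]
ee_rot: [0.399, 3.115, 0.0]
wrist_force: [-5.2, -3.4, 22.3]
finger_gap: -0.2
gripper_force: 11.3
```

>>> {"method": "step_arm", "body": {
  "steps": "0 0 0 0 0 0.007 -1;0 0 0 0 0 0.007 -1;0 0 0 0 0 0.007 -1"
}}

```text
time_s: 3.08
tcp_pos: [457.4, 322.8, 54.2]
ee_rot: [0.399, 3.116, 0.001]
wrist_force: [0.2, -0.3, 4.6]
finger_gap: 0.1
gripper_force: 1.9
```

>>> {"method": "step_arm", "body": {
  "steps": "0 0 0 0 0 0.005 -1;0 0 0 0 0 0.005 -1;0 0 0 0 0 0.005 -1"
}}

```text
time_s: 3.45
tcp_pos: [457.3, 322.8, 56.2]
ee_rot: [0.399, 3.116, 0.001]
wrist_force: [2.8, -0.2, 3.4]
finger_gap: 0.0
gripper_force: 1.4
```

>>> {"method": "step_arm", "body": {
  "steps": "0 0 0 0 0 0.005 -1;0 0 0 0 0 0.005 -1;0 0 0 0 0 0.005 -1"
}}

```text
time_s: 3.82
tcp_pos: [456.8, 322.6, 58.0]
ee_rot: [-0.399, -3.116, 0.0]
wrist_force: [1.3, 0.9, 1.9]
finger_gap: -0.2
gripper_force: 1.0
```

The spring force over 54–58 mm and the hard stop at 53.8 mm confirm that the button went fully down. Next I'll raise the tool, move over to the right and turn it.

>>> {"method": "step_arm", "body": {
  "steps": "0 0 0 0 0 0.13 -1;0 0 0 0 0 0.27 -1;0 0 0 0 0 0.41 -1;0 0 0 0 0 0.55 -1;0 0 0 0 0 0.68 -1;0 0 -0.1 0.03 -0.12 0.68 -1;0 0 -0.2 0.08 -0.24 0.68 -1;0 0 -0.3 0.12 -0.36 0.68 -1;0 0 -0.4 0.17 -0.48 0.68 -1;0 0 -0.5 0.22 -0.6 0.68 -1;0 0 -0.6 0.27 -0.72 0.68 -1;0 0 -0.667 0.32 -0.84 0.68 -1;0 0 -0.667 0.38 -0.96 0.68 -1;0 0 -0.667 0.38 -0.96 0.68 -1;0 0 -0.667 0.38 -0.96 0.68 -1"
}}

```text
time_s: 5.7
tcp_pos: [608.1, -60.7, 328.9]
ee_rot: [-1.903, -2.496, 0.001]
wrist_force: [-0.0, -0.4, -0.7]
finger_gap: -0.1
gripper_force: 0.0
```

```bash
python3 -c "
from station import arm
s=arm.observe();print(s['joint_pos'].round(2),s['tcp_pos'].round(1),s['ee_rot'].round(3))"
```

```text
[ 0.02  0.32  0.05  1.54 -0.02  1.28  0.34] [608.1 -60.7 328.9] [-1.903e+00 -2.496e+00  1.000e-03]
```

>>> {"method": "step_arm", "body": {
  "steps": "0.1 0.03 0 0.02 -0.06 0 -1;0.2 0.056 0 0.04 -0.12 0 -1;0.3 0.084 0 0.06 -0.19 0 -1;0.4 0.112 0 0.08 -0.25 0 -1;0.5 0.14 0 0.08 -0.25 0 -1;0.6 0.168 0 0.08 -0.25 0 -1;0.642 0.18 0 0.08 -0.25 0 -1;0.642 0.18 0 0.08 -0.25 0 -1;0.642 0.18 0 0.08 -0.25 0 -1;0.642 0.18 0 0.08 -0.25 0 -1"
}}

```text
time_s: 6.95
tcp_pos: [641.4, -160.0, 332.0]
ee_rot: [-1.327, -1.747, -0.762]
wrist_force: [0.8, -0.4, -0.1]
finger_gap: -0.2
gripper_force: 0.0
```

```bash
python3 -c "
from station import arm
from scipy.spatial.transform import Rotation as R
s=arm.observe();print(s['joint_pos'].round(2),s['tcp_pos'].round(1),R.from_rotvec(s['ee_rot']).as_matrix().round(3))"
```

```text
[ 0.6   0.94 -0.15  0.92 -0.65  2.01  0.68] [ 641.4 -160.   332. ] [[-0.133  0.963 -0.234]
 [ 0.484  0.269  0.833]
 [ 0.865 -0.002 -0.502]]
```

Joint 6 is at its limit with a 60° tilt, so I'll use 45° and descend to the pre-approach pose.

>>> {"method": "step_arm", "body": {
  "steps": "-0.08 -0.022 0 0 0 0 -1;-0.161 -0.045 0 0 0 0 -1;-0.161 -0.045 0 -0.01 0.03 -0.1 -1;-0.161 -0.045 0 -0.02 0.06 -0.2 -1;-0.161 -0.045 0 -0.03 0.09 -0.3 -1;-0.161 -0.045 0 -0.033 0.113 -0.378 -1;-0.161 -0.045 0 -0.033 0.113 -0.378 -1;-0.161 -0.045 0 -0.033 0.113 -0.378 -1"
}}

```text
time_s: 7.95
tcp_pos: [628.8, -116.5, 181.1]
ee_rot: [-1.483, -1.949, -0.61]
wrist_force: [-0.1, -0.5, 0.2]
finger_gap: 0.0
gripper_force: 0.0
```

```bash
python3 - <<'E'
from station import arm,read_camera
import cv2
s=arm.observe();print(s['joint_pos'].round(2),s['tcp_pos'].round(1),s['ee_rot'].round(3))
cv2.imwrite("pics/s3.png",cv2.resize(read_camera("side")[120:280,240:440,::-1],None,fx=3.5,fy=3.5,interpolation=cv2.INTER_CUBIC))
E
```

```text
[ 0.5   0.86 -0.1   1.26 -0.5   1.58  0.82] [ 628.8 -116.5  181.1] [-1.483 -1.949 -0.61 ]
```

View pics/s3.png

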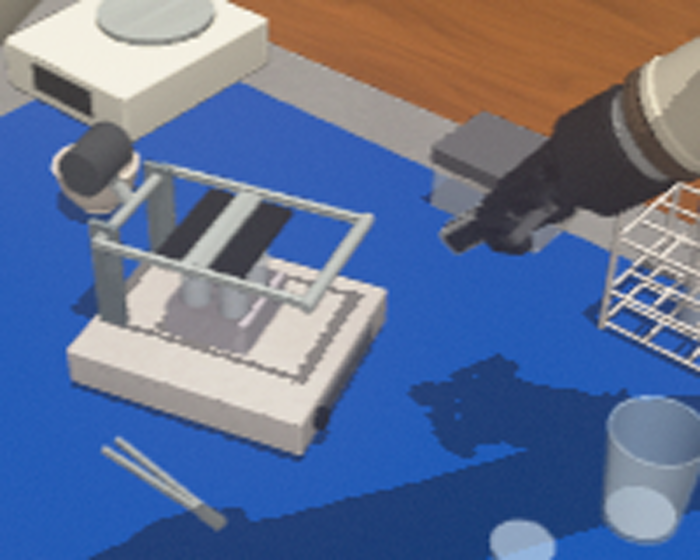

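The tilted fingers (tip at about (455,235)) are clear of the handle and lined up to its right. I'll slide them under it.

>>> {"method": "step_arm", "body": {
  "steps": "0 0 0 -0.01 0.034 -0.035 -1;0 0 0 -0.019 0.068 -0.071 -1;0 0 0 -0.028 0.102 -0.106 -1;0 0 0 -0.038 0.137 -0.142 -1;0 0 0 -0.047 0.171 -0.177 -1;0 0 0 -0.057 0.205 -0.213 -1;0 0 0 -0.057 0.205 -0.213 -1;0 0 0 -0.057 0.205 -0.213 -1"
}}

```text
time_s: 9.0
tcp_pos: [605.8, -35.1, 94.5]
ee_rot: [-1.484, -1.947, -0.61]
wrist_force: [0.5, -0.3, -1.1]
finger_gap: -0.1
gripper_force: 0.0
```

```bash
python3 - <<'E'
from station import arm,read_camera
import cv2
cv2.imwrite("pics/s4.png",cv2.resize(read_camera("side")[120:280,240:440,::-1],None,fx=3.5,fy=3.5,interpolation=cv2.INTER_CUBIC))
E
```

```text
(no output)
```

View pics/s4.png

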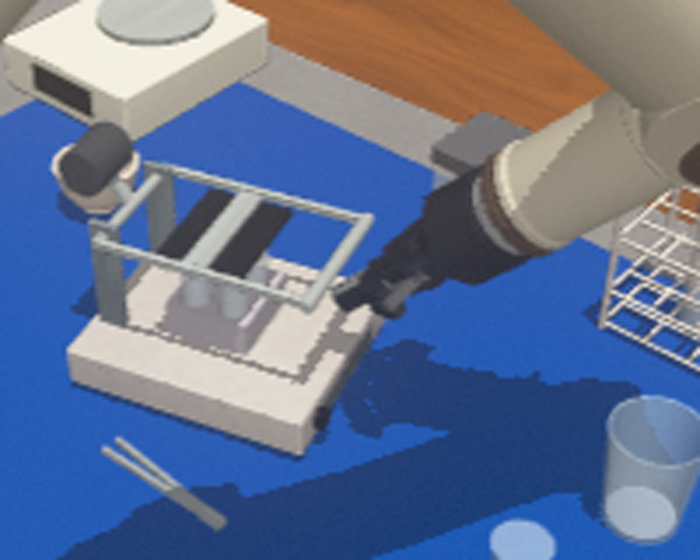

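>>> {"method": "step_arm", "body": {
  "steps": "0 0 0 0 0 0.02 -1;0 0 0 0 0 0.035 -1;0 0 0 0 0 0.045 -1;0 0 0 0 0 0.062 -1;0 0 0 -0.001 0.002 0.082 -1;0 0 0 -0.001 0.005 0.105 -1"
}}

```text
time_s: 9.8
tcp_pos: [604.9, -33.5, 136.0]
ee_rot: [-1.486, -1.946, -0.609]
wrist_force: [1.5, -5.1, -1.5]
finger_gap: 0.3
gripper_force: 2.2
```

>>> {"method": "step_arm", "body": {
  "steps": "0 0 0 -0.001 0.004 0.022 -1;0 0 0 -0.002 0.009 0.044 -1;0 0 0 -0.004 0.015 0.066 -1;0 0 0 -0.006 0.021 0.087 -1;0 0 0 -0.008 0.03 0.108 -1;0 0 0 -0.011 0.038 0.128 -1;0 0 0 -0.014 0.048 0.148 -1;0 0 0 -0.017 0.059 0.168 -1;0 0 0 -0.02 0.071 0.187 -1;0 0 0 -0.023 0.084 0.205 -1"
}}

```text
time_s: 11.05
tcp_pos: [595.2, 2.0, 218.3]
ee_rot: [-1.482, -1.945, -0.609]
wrist_force: [-0.2, -1.3, -1.2]
finger_gap: -0.2
gripper_force: 0.4
```

```bash
python3 - <<'E'
from station import arm,read_camera
import cv2
print(arm.observe()['joint_pos'].round(2))
cv2.imwrite("pics/s5.png",cv2.resize(read_camera("side")[80:260,220:440,::-1],None,fx=3,fy=3,interpolation=cv2.INTER_CUBIC))
E
```

```text
[ 0.41  0.69 -0.15  1.49 -0.56  1.46  0.75]
```

View pics/s5.png

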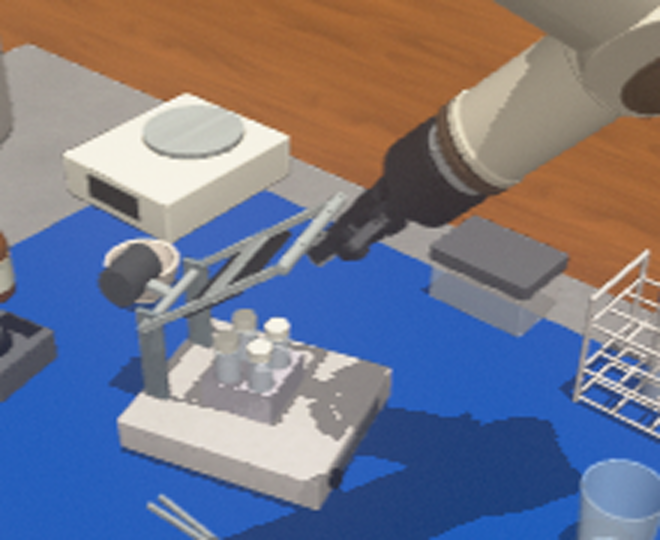

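The bar is about halfway up, with its handle (about (315,235)) resting on the fingers. I'll continue past balance.

>>> {"method": "step_arm", "body": {
  "steps": "0 0 0 -0.004 0.014 0.017 -1;0 0 0 -0.008 0.028 0.034 -1;0 0 0 -0.012 0.043 0.05 -1;0 0 0 -0.017 0.059 0.065 -1;0 0 0 -0.021 0.076 0.08 -1;0 0 0 -0.026 0.093 0.094 -1;0 0 0 -0.031 0.111 0.106 -1;0 0 0 -0.037 0.13 0.118 -1;0 0 0 -0.042 0.149 0.129 -1;0 0 0 -0.047 0.168 0.139 -1;0 0 0 -0.047 0.168 0.139 -1;0 0 0 -0.047 0.168 0.139 -1;0 0 0 -0.047 0.168 0.139 -1;0 0 0 -0.047 0.168 0.139 -1;0 0 0 -0.047 0.168 0.139 -1;0 0 0 -0.047 0.168 0.139 -1;0 0 0 -0.047 0.168 0.139 -1;0 0 0 -0.047 0.168 0.139 -1"
}}

```text
time_s: 13.35
tcp_pos: [576.6, 68.6, 273.3]
ee_rot: [-1.483, -1.946, -0.609]
wrist_force: [-0.1, -0.2, 0.6]
finger_gap: 0.1
gripper_force: 0.0
```

No contact force remains. I'll back straight out along the finger axis, up and to the right, then let the bar settle.

>>> {"method": "step_arm", "body": {
  "steps": "0 0 0 0.015 -0.055 0.03 -1;0 0 0 0.03 -0.11 0.06 -1;0 0 0 0.045 -0.165 0.09 -1;0 0 0 0.06 -0.22 0.12 -1;0 0 0 0.09 -0.33 0.15 -1;0 0 0 0.12 -0.44 0.15 -1;0 0 0 0.12 -0.44 0.15 -1;0 0 0 0.12 -0.44 0.15 -1;0 0 0 0.12 -0.44 0.15 -1;0 0 0 0.12 -0.44 0.15 -1;0 0 0 0.12 -0.44 0.15 -1;0 0 0 0.12 -0.44 0.15 -1;0 0 0 0.12 -0.44 0.15 -1;0 0 0 0.12 -0.44 0.15 -1;0 0 0 0.12 -0.44 0.15 -1;0 0 0 0.12 -0.44 0.15 -1"
}}

```text
time_s: 15.35
tcp_pos: [624.6, -107.4, 333.3]
ee_rot: [-1.483, -1.945, -0.609]
wrist_force: [-0.3, 0.7, 0.2]
finger_gap: -0.4
gripper_force: 0.0
```

```bash
python3 - <<'E'
from station import arm,read_camera
import cv2
cv2.imwrite("pics/s6.png",cv2.resize(read_camera("side")[80:260,190:410,::-1],None,fx=3,fy=3,interpolation=cv2.INTER_CUBIC))
E
```

```text
(no output)
```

View pics/s6.png

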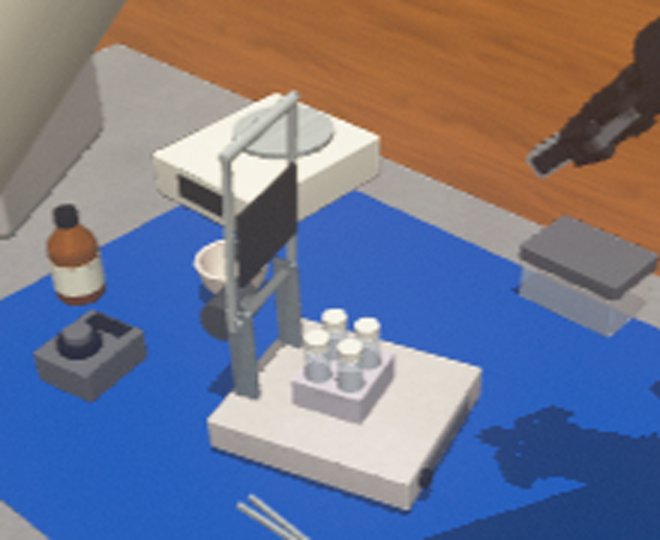

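The bar stands upright at its stop (handle at about (260,125)), all four vials are upright in the block, the button is up, and the arm is clear. I'll hand in the job.

```bash
python3 -c "
from station import arm
print(arm.finish_job())"
```

```text
the job is handed in; nothing more can be done
None
```

I pressed the stop button fully down, then raised the hold-down bar past its balance point; it now stands upright on its own, with the vials upright in the block and the arm clear, and the job is handed in (no verdict was returned).

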